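# Spread a snap ring over a microscope column stub and hold it at the groove

### The job

The snap ring that keeps the focus carrier on the microscope stand has to go back: it lies on the wooden loading block with the spreading pliers already standing in it. Squeeze the pliers' handles fully together so that the tips spread the ring, lift ring and pliers off the block, and slide the spread ring down over the top of the column stub until it is level with the groove. Finish while holding it there, still fully spread, level, and not leaning on the column (do not let go), and leave the jar, the tray and the eraser where they are.

Things in the scene. Friction and masses are not known exactly. Their poses are not given: they have to be found in the camera images.
- pliers_grip (a point): Midway between the pliers' two black handles, at the height to squeeze them: 107 mm above the table while the pliers stand on the loading block. Its y runs from handle to handle (squeeze along y), z up along the pliers, x towards the ring. The handles reach from 30 mm below to 14 mm above this point; pivot plate and cross bar lie 31 to 46 mm below it, the ring's mid plane 80 mm below.
- pliers: Small steel spreading pliers, 150 g, standing upright on the block, tips down; origin at the pivots' height, 38 mm below pliers_grip, same axes. 44 mm cross bar along x rests on the block; pivot plate 40 mm along y. Handles: flat bars 14 mm wide (x), 7 mm thick; at rest splayed, 60 mm over the outsides at grip height, 68 mm at the tops; squeezed to the stop parallel, 33 mm over the outsides.
- lever_l (a joint): swing of the pliers' left lever (rad): 0 at rest with handles splayed, 0.34 fully squeezed at its stop. Full squeeze with the ring on needs 10 to 15 N at the handles; 20 to 40 N holds firmly. If eased, the handles spring open, the ring closes and may drop.
- lever_r (a joint): swing of the pliers' right lever (rad): 0 at rest with handles splayed, 0.34 fully squeezed at its stop; same spring as the left.
- ring_mid (a point): The centre of the opening of the spread ring, where the column's axis must pass, half-way up the ring's 6 mm thickness; z is the ring's axis, x points away from the pliers. At the start 27 mm above the table. It lies on the +x side of the pliers: about 22 mm from the pliers' middle along their x at rest, about 20 mm when spread. Spread, a circle 39 mm wide about it is free.
- ring: Flat steel C-shaped snap ring, 32 g, 5 mm wide in section, 6 mm thick, 31 mm inner diameter at rest, lying level on the block with its gap around the pliers' tips. Origin at its centre at rest, on the underside, 4.5 mm from ring_mid towards its back (+x). Squeezing the pliers opens both arms and hooks the notched ends on the tips, which then carry it.
- ring_l (a joint): opening of the ring's left arm (rad): 0 at rest, about 0.3 when the pliers are fully squeezed; sprung shut
- ring_r (a joint): opening of the ring's right arm (rad): 0 at rest, about 0.3 when the pliers are fully squeezed; sprung shut
- groove (a point): Centre of the groove in the stand's upright steel column stub, on its axis, half-way up the groove, 77 mm above the table. Stub 34 mm in diameter; groove 27 mm in diameter and 14 mm high (7 mm above and below this point). The stub ends 23 mm above this point, its top 8 mm tapering to 24 mm.
- stand: Fixed microscope stand: white base plate 160 x 140 x 18 mm with the column stub in its middle (100 mm high in all) and round it the white focus carrier, 56 mm in diameter, ending 56 mm above the table, with two black knobs. Origin on the table under the column.
- loader: Fixed wooden loading block, base 120 x 80 x 10 mm, with two uprights (61 mm above the table) that bear the pliers' cross bar, one of them inside the ring; origin on the table under the pliers, x pointing from pliers to ring. Ring and pliers lift off straight up; after 50 mm of lift the ring is clear of it.
- jar: bystander: small jar, 42 mm in diameter, 62 mm high; origin at its underside
- unit_tray: bystander: open cardboard tray 75 x 55 x 24 mm; origin at its underside
- eraser: bystander: white eraser 50 x 22 x 13 mm; origin at its underside
Not all that is in view belongs to the job. Of the things like the stand, leave any that is pink; of the rest the larger one is meant.

How it is judged (in metres and radians):
On the way, in this order (a step that is already met when the one before it is completed fails the run):
1. the ring is spread on the pliers and lifted clear of the loading block (value of joint each of ring_l, ring_r above 0.2 rad and height (world z) of ring_mid above 0.07 m and contact force between ring and loader below 0.05 N), for 0.1 s.
2. the spread ring is over the top of the column stub (horizontal distance between ring_mid and groove below 0.007 m and z of ring_mid in the frame of groove above 0.015 m and value of joint each of ring_l, ring_r above 0.2 rad), for 0.1 s.
At the end, for the whole second after the job is handed in: Ring around the stub, centre within 4.5 mm of the axis, mid plane within 4 mm of the groove's middle, tilt under 0.15 rad, arms spread over 0.2 rad, levers squeezed over 0.28 rad, fingers pressing the pliers over 5 N, ring and pliers pressing the stand under 3 N each; held a second (horizontal distance between ring_mid and groove below 0.0045 m and z of ring_mid in the frame of groove between -0.004 and 0.004 m and angle between ring_mid's own z axis and vertical below 0.15 rad and value of joint each of ring_l, ring_r above 0.2 rad and value of joint each of lever_l, lever_r above 0.28 rad and contact force between the fingers and pliers above 5 N and contact force between each of ring, pliers and stand below 3 N); the arm keeps its last pose, push and grip.
It fails at once if a bystander is moved more than 25 mm (distance of any of jar, unit_tray, eraser from where it was at the start of the episode above 0.025 m).
It also fails if it takes over 48 s, if anything falls off the work surface, if the arm or the gripper's body presses on something with over 40 N, if the wrist force passes 120 N, or if a joint passes its speed limit or range.

### The arm

A 6-joint arm with a two-finger parallel gripper is mounted at the origin on the work surface. World frame = base frame: x ahead of the robot, y to its left, z up, the work surface at z = 0. Lengths are in m, angles in degrees, forces in N, time in s.
With the tool pointing down it reaches from about 0.4 to 0.825 m from the base axis. Payload 7 kg.
Tool frame: the origin (TCP) lies midway between the tips of the shut fingers; the grasp point (between the pads) lies 19 mm behind it; z points along the fingers, y is the line along which they close (so a half turn about z gives the same grasp; the last joint's range is limited). The gripper opens to 88 mm and grips with 3 to 60 N. Pads are 19 mm wide; open, the fingers measure 130 mm over their backs; the gripper's body (78 mm by 193 mm) begins 47 mm behind the grasp point.
Start: joints at [-56.201, 20.546, 0.682, 0, -70.136, -16.507], TCP at [0.201, -0.644, 0.227] pointing down, gripper open.
Joint ranges: [-176.03, 176.03], [-82.01, 121.73], [-58.28, 71.71], [-173.87, 95.51], [-174.79, -0.11], [-173.66, 173.66]. Speed limits (degrees/s): [136.94, 136.94, 172.46, 180, 180, 180].

### API

Orientations are given as [roll, pitch, yaw] about the fixed x, y, z axes, in that order (R = Rz(yaw) Ry(pitch) Rx(roll)).
In Python, from plant import r, eyes, workorder gives the robot as it stands.
- The arm moves only by the tool step_arm, never from a script. Its argument "plan" is a list of rows, each a list of 5 numbers: the shift along the tool's x, y, z each as a share of 25 cm, from -1 to 1, then the turn about the tool's z as a share of 60 degrees, from -1 to 1, then the finger opening in mm, from 0 to 87.6. In form: [[x, y, z, turn, jaw], ...]. A call has 1 to 12 rows; each row is the pose to reach, as a shift and turn from the pose commanded when the call began, along the tool's axes at that moment; what a row does not reach only later rows make up. A row lasts 1/12 s, in which the tool goes at most 41.7 mm and 7.16 degrees, less where a joint would pass 70% of its speed; a pose out of reach is approached as far as the arm can. A call with a number of a shift or a turn outside -1 to 1 is refused whole. A call with a gripper value outside its range is refused whole. The fingers move at their own pace and stop on an object; "newtons" is the grip in N (left out, the last holds). Time passes only in rows, so rows that repeat a pose let the fingers close. It gives the time, the measured TCP pose, the force, the opening and the grip force at its end, in the units of the state.
- r.get_state(): the state, without advancing time (a new reading comes with each control period).
- eyes.capture(name): name is "scene" or "top" or "wrist"; returns the picture (480x640x3 uint8, red, green, blue); there is no depth.
- eyes.camera_model(name): a dict with "fov_y" (degrees; the focal length in pixels is half the picture's height over the tangent of half this angle, whatever the lens; pixels are square), "cx", "cy" (the principal point, pixels), "world_to_cam" (4x4, takes a point from world to camera coordinates); the wrist camera has in their place "hand_eye" (4x4, takes a point from camera to tool coordinates, whose origin is the TCP and whose axes are the flange's). Camera axes: x right, y up, looking along -z (the intrinsics and any distortion apply to the point x, -y, -z); pixel columns grow to the right and rows downward; lengths in m; the calibration is good to about 2 mm. A picture is of the moment at which its call begins: read the wrist's pose just before it. camera_model takes no time and is no camera call.
- workorder.close_job(): hands the job in; it is judged then, once.
The state is a dict: "time_s": time; "joints": joint angles; "qd": joint speeds; "joint_torque": joint torques, N m; "tcp_pos": TCP position; "eef_rot": TCP orientation; "contact_force": force on the tool from outside, world axes, zero at the start; "moment": the same for the moment, N m; "gripper_width": finger opening in m; "gripper_force": force on a finger pad.
Only numpy, scipy, OpenCV 4.12 (cv2) and the standard library are available. Lean on these libraries where they do the work, as an engineer would, in place of code of your own. Each camera call takes 0.05 s, during which the arm holds its last target. There are 200 camera calls.

## Working session

There is one attempt and no reset: what is moved stays moved. The work goes in short steps, Python scripts to look and compute and a tool call to move; the robot and the scene stay as the last step left them, time stands still between calls to the robot, and variables do not carry over. Pictures are saved under pics/ and viewed, at most 10 in all, crops included, and the job is handed in when it is done.

Besides the shell and the picture viewer there is one more tool, called after "Call:" in YAML: its name, and indented under it one key for each argument. step_arm: Moves the arm, as the interface text tells. Its arguments: {"type":"object","properties":{"plan":{"type":"array"},"newtons":{"type":"number"}},"required":["plan"]}

```bash
mkdir -p pics
cat > h.py <<'E'
import numpy as np, cv2
from plant import r, eyes, workorder
from scipy.spatial.transform import Rotation as R
def cap(n,f):
    s=r.get_state(); im=eyes.capture(n); cv2.imwrite(f'pics/{f}.png',im[:,:,::-1]); return s,im
def T_tool(s):
    T=np.eye(4); T[:3,:3]=R.from_euler('xyz',s['eef_rot'],degrees=True).as_matrix(); T[:3,3]=s['tcp_pos']; return T
def cam(n,s=None):
    m=eyes.camera_model(n); f=240/np.tan(np.radians(m['fov_y']/2))
    T=T_tool(s)@np.array(m['hand_eye']) if n=='wrist' else np.linalg.inv(np.array(m['world_to_cam']))
    return T,f,m
def ray(c,u,v):
    T,f,m=c; K=np.array([[f,0,m['cx']],[0,f,m['cy']],[0,0,1.]])
    d=m.get('distortion'); p=np.array([(u-m['cx'])/f,(v-m['cy'])/f])
    return T[:3,3],T[:3,:3]@np.array([p[0],-p[1],-1])
def onz(c,u,v,z):
    o,d=ray(c,u,v); return o+d*(z-o[2])/d[2]
def tri(*rs):
    A=0;b=0
    for o,d in rs:
        d=d/np.linalg.norm(d); P=np.eye(3)-np.outer(d,d); A=A+P; b=b+P@o
    x=np.linalg.solve(A,b); return x,[np.linalg.norm((np.eye(3)-np.outer(d,d)/(d@d))@(x-o)) for o,d in rs]
def proj(c,p):
    T,f,m=c; q=np.linalg.inv(T)@np.r_[p,1]; return m['cx']+f*q[0]/-q[2], m['cy']-f*q[1]/-q[2]
E
python3 - <<'E'
from h import *
ims=[cap(n,n+'0')[1] for n in('scene','top','wrist')]
print(r.get_state()); 
for n in('scene','top','wrist'): print(eyes.camera_model(n))
E
```

```text
{'time_s': 0.15, 'joints': array([-5.62034869e+01,  2.05833215e+01,  6.45638510e-01, -1.40620175e-02,
       -7.01368463e+01, -1.65054541e+01]), 'qd': array([ 0.01809089, -0.04155913,  0.09124668,  0.07652477, -0.03591727,
       -0.03184833]), 'joint_torque': array([-1.74094443e-03, -5.83274138e+01,  2.93290007e+01,  7.00123966e+00,
        8.77497514e-03, -9.08354036e-05]), 'tcp_pos': array([ 0.20046801, -0.64415014,  0.22582346]), 'eef_rot': array([ 1.79924786e+02, -8.49996749e-03, -1.62713722e+02]), 'contact_force': array([ 0.7173667 , -0.15714987,  0.1897184 ]), 'moment': array([-0.04082025, -0.01093231, -0.00176784]), 'gripper_force': 0.0, 'gripper_width': 0.08752645572053037}
{'fov_y': 51.24657731617678, 'cx': 320.99278564263113, 'cy': 234.3757867847125, 'world_to_cam': array([[-0.89063618,  0.45461933,  0.00940577,  0.52404194],
       [-0.33814075, -0.67599152,  0.65474904,  0.14471819],
       [ 0.30401979,  0.5799627 ,  0.75578782, -1.22054845],
       [ 0.        ,  0.        ,  0.        ,  1.        ]])}
{'fov_y': 57.190639169975874, 'cx': 322.72249397882604, 'cy': 240.03982998482996, 'world_to_cam': array([[-2.09197852e-02, -9.99751806e-01, -7.66093733e-03,
         7.00169722e-04],
       [ 9.91722888e-01, -2.17214820e-02,  1.26546003e-01,
        -5.81204719e-01],
       [-1.26681002e-01, -4.95021168e-03,  9.91931156e-01,
        -7.84831287e-01],
       [ 0.00000000e+00,  0.00000000e+00,  0.00000000e+00,
         1.00000000e+00]])}
{'fov_y': 70.63044772820447, 'cx': 320.60130099891705, 'cy': 240.62752111278397, 'hand_eye': array([[ 2.60664192e-04,  9.68624080e-01,  2.48530327e-01,
         6.58805581e-02],
       [ 9.99999837e-01, -1.26108639e-04, -5.57325482e-04,
         4.60110375e-04],
       [-5.08497061e-04,  2.48530432e-01, -9.68623955e-01,
        -1.58692169e-01],
       [ 0.00000000e+00,  0.00000000e+00,  0.00000000e+00,
         1.00000000e+00]])}
```

View pics/scene0.png

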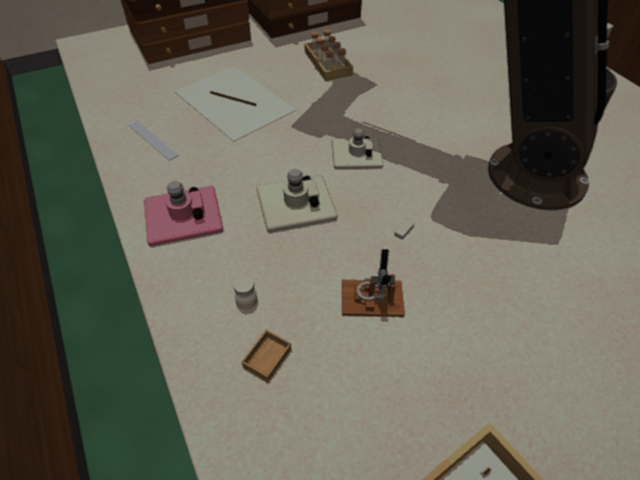

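View pics/top0.png

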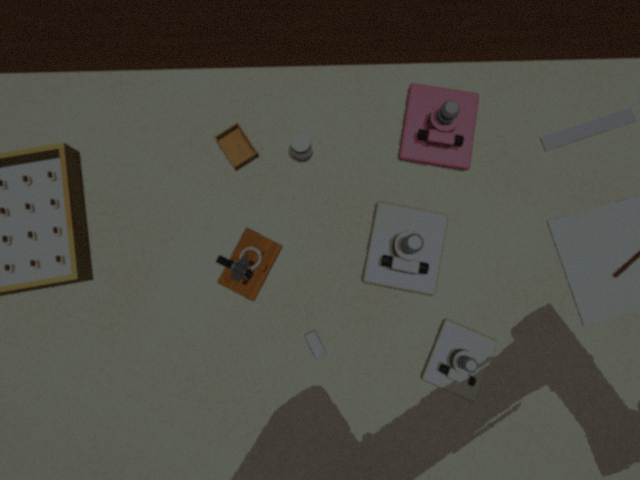

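Scene: the white larger stand is at scene (297,200) / top (405,248), pink and the small stand are to be left; loader with pliers at scene (372,297) / top (250,264), handles at top (225..247, 262..275). Jar, tray and eraser are off to the sides.

Run:
```python
from h import *
ct=cam('top'); cs=cam('scene')
im=cv2.imread('pics/top0.png'); hsv=cv2.cvtColor(im,cv2.COLOR_BGR2HSV)
m=cv2.inRange(hsv,(3,120,60),(20,255,255)); m[:,:200]=0; m[:215]=0; m[320:]=0
c=max(cv2.findContours(m,0,2)[0],key=cv2.contourArea); b=cv2.boxPoints(cv2.minAreaRect(c)); 
P=np.array([onz(ct,*p,.01) for p in b]); print(b.round(),P.round(3),P.mean(0))
for i in range(2): d=P[i+1]-P[i]; print(np.linalg.norm(d),np.degrees(np.arctan2(d[1],d[0])))
k=cv2.inRange(hsv,(0,0,0),(179,255,45)); k[:,:210]=0;k[:,290:]=0;k[:220]=0;k[310:]=0
print([ (np.array(cv2.minAreaRect(q)[0]).round(),cv2.contourArea(q)) for q in cv2.findContours(k,0,2)[0] if cv2.contourArea(q)>15])
print('stub',tri(ray(ct,416,241),ray(cs,295,174)))
print('stub onz',onz(ct,416,241,.1))
for n,p,z in(('jar',(300,144),.062),('eraser',(315,345),.01),('tray',(237,147),.02)): print(n,onz(ct,*p,z))
```

```text
[[217. 282.]
 [246. 227.]
 [282. 246.]
 [253. 301.]] [[0.508 0.191 0.01 ]
 [0.613 0.136 0.01 ]
 [0.575 0.067 0.01 ]
 [0.472 0.123 0.01 ]] [0.54190414 0.129428   0.01      ]
0.1179729787437421 -27.723528634865485
0.078636539200154 -118.9824028401821
[(array([235., 266.]), 392.0)]
stub (array([ 0.56677176, -0.17232187,  0.09326127]), [np.float64(0.0022984571253628493), np.float64(0.0022984571253626706)])
stub onz [ 0.56785727 -0.17230808  0.1       ]
jar [0.75900712 0.02665354 0.062     ]
eraser [0.38686558 0.0069844  0.01      ]
tray [0.7708219  0.15256388 0.02      ]
```

```bash
cat >> h.py <<'E'
def go(x,y,z,yaw):
    s=r.get_state(); T=T_tool(s); d=T[:3,:3].T@(np.array([x,y,z])-T[:3,3])/.25
    print('t',s['time_s'],'share',d.round(3),'turn',round(((s['eef_rot'][2]-yaw+180)%360-180)/60,3))
E
python3 - <<'E'
from h import *
print(onz(cam('top'),235,266,.1)); go(.53,.12,.24,-28)
E
```

```text
[0.53153084 0.13901153 0.1       ]
t 0.15 share [-2.167  2.527 -0.054] turn -2.245
```

Call:
step_arm:
  plan:
    - [-0.8, 1, -0.1, -1, 87.6]
    - [-0.8, 1, -0.1, -1, 87.6]
    - [-0.8, 1, -0.1, -1, 87.6]
    - [-0.8, 1, -0.1, -1, 87.6]
    - [-0.8, 1, -0.1, -1, 87.6]
    - [-0.8, 1, -0.1, -1, 87.6]
    - [-0.8, 1, -0.1, -1, 87.6]
    - [-0.8, 1, -0.1, -1, 87.6]
    - [-0.8, 1, -0.1, -1, 87.6]

```text
time_s: 0.9
tcp_pos: [0.3186, -0.3427, 0.2526]
eef_rot: [-179.9, 0.0, -102.1]
contact_force: [-0.1, -0.7, -0.2]
gripper_width: 0.0878
gripper_force: 0.0
```

```bash
python3 -c "
from h import *
go(.53,.12,.24,-28)"
```

```text
t 0.9 share [-1.987 -0.439  0.052] turn -1.235
```

Call:
step_arm:
  plan:
    - [-1, -0.22, 0.04, -1, 87.6]
    - [-1, -0.22, 0.04, -1, 87.6]
    - [-1, -0.22, 0.04, -1, 87.6]
    - [-1, -0.22, 0.04, -1, 87.6]
    - [-1, -0.22, 0.04, -1, 87.6]
    - [-1, -0.22, 0.04, -1, 87.6]
    - [-1, -0.22, 0.04, -1, 87.6]
    - [-1, -0.22, 0.04, -1, 87.6]
    - [-1, -0.22, 0.04, -1, 87.6]

```text
time_s: 1.65
tcp_pos: [0.4261, -0.1133, 0.2413]
eef_rot: [180.0, 0.0, -42.1]
contact_force: [-0.9, -0.2, -0.2]
gripper_width: 0.0879
gripper_force: 0.0
```

```bash
python3 -c "
from h import *
go(.51,.13,.24,-28)"
```

```text
t 1.65 share [-0.404 -0.947  0.005] turn -0.236
```

Call:
step_arm:
  plan:
    - [-0.4, -0.95, 0, -0.236, 87.6]
    - [-0.4, -0.95, 0, -0.236, 87.6]
    - [-0.4, -0.95, 0, -0.236, 87.6]
    - [-0.4, -0.95, 0, -0.236, 87.6]
    - [-0.4, -0.95, 0, -0.236, 87.6]
    - [-0.4, -0.95, 0, -0.236, 87.6]
    - [-0.4, -0.95, 0, -0.236, 87.6]
    - [-0.4, -0.95, 0, -0.236, 87.6]
    - [-0.4, -0.95, 0, -0.236, 87.6]

```text
time_s: 2.4
tcp_pos: [0.5132, 0.1282, 0.2409]
eef_rot: [179.9, 0.0, -28.5]
contact_force: [-0.8, -1.0, -0.7]
gripper_width: 0.0874
gripper_force: 0.0
```

Run:
```python
from h import *
import pickle
s,im=cap('wrist','w1'); pickle.dump(s,open('w1.pkl','wb')); print(s['tcp_pos'],s['eef_rot'])
```

```text
[0.51316195 0.12816675 0.24088964] [ 1.79925814e+02  4.90894578e-02 -2.84811072e+01]
```

View pics/w1.png

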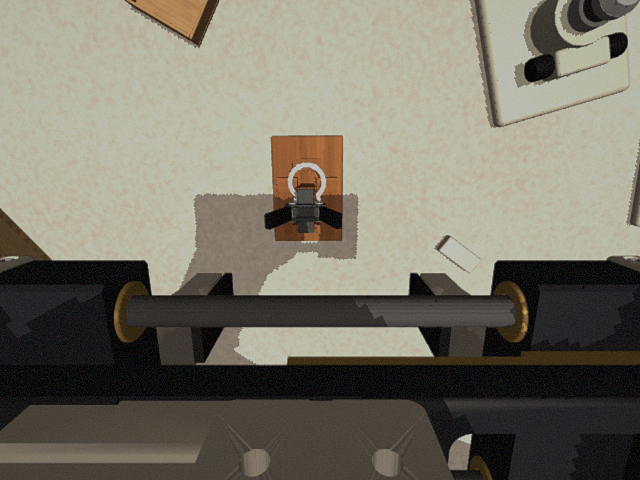

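The wrist picture shows the block at columns 272–343, rows 136–240, the ring centred near (307,182), and the two handles from (266,219) to (342,216) — gripper yaw is already nearly aligned. Next I'll take a closer second view.

Call:
step_arm:
  plan:
    - [-0.12, -0.05, 0.2, 0, 87.6]
    - [-0.12, -0.05, 0.2, 0, 87.6]
    - [-0.12, -0.05, 0.2, 0, 87.6]
    - [-0.12, -0.05, 0.2, 0, 87.6]

```text
time_s: 2.78
tcp_pos: [0.4927, 0.152, 0.1917]
eef_rot: [179.9, 0.0, -28.5]
contact_force: [1.3, 0.4, 0.2]
gripper_width: 0.0873
gripper_force: 0.0
```

Run:
```python
from h import *
import pickle
s,im=cap('wrist','w2'); pickle.dump(s,open('w2.pkl','wb')); print(s['tcp_pos'],s['eef_rot'])
a=cv2.imread('pics/w1.png')[130:250,240:370]; b=im[:,:,::-1][100:270,220:420]
a=cv2.resize(a,(390,360),interpolation=2); b=cv2.resize(b,(400,340),interpolation=2)
o=np.zeros((360,800,3),np.uint8); o[:,:390]=a; o[:340,400:]=b; cv2.imwrite('pics/c1.png',o)
```

```text
[0.49269711 0.15200126 0.19165908] [ 1.79938648e+02  4.05688179e-03 -2.85426398e+01]
```

View pics/c1.png

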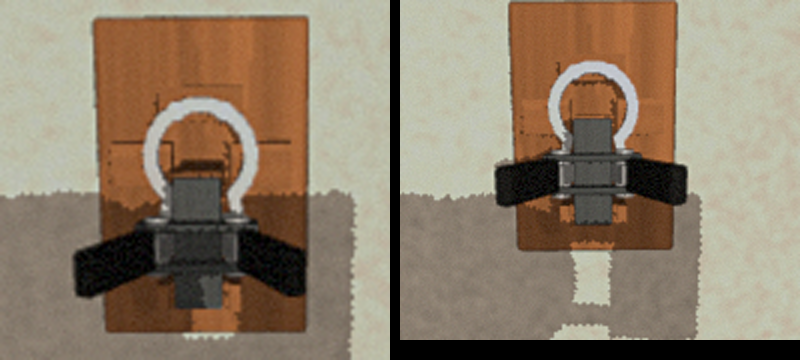

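The crops show both handle ends: view 1 raw (265,221) and (341.7,220.5), view 2 raw (268,192.5) and (363.5,192.5); ring centre view 1 crop (200,152), view 2 crop (593,104).

Run:
```python
from h import *
import pickle
c1=cam('wrist',pickle.load(open('w1.pkl','rb'))); c2=cam('wrist',pickle.load(open('w2.pkl','rb')))
L=tri(ray(c1,265,221),ray(c2,268,192.5)); Rr=tri(ray(c1,341.7,220.5),ray(c2,363.5,192.5)); print(L,Rr)
L0,R0=[onz(c2,u,192.5,.121) for u in(268,363.5)]; print(L0,R0,np.linalg.norm(L0-R0))
d=L0-R0; print('yaw',np.degrees(np.arctan2(d[1],d[0]))-90,'mid',(L0+R0)/2)
# block edges -> yaw
for c,k,o,e in((c1,3,(240,130),((95,18),(106,331),(307,17),(307,331))),(c2,2,(20,100),((509,3),(518,249),(677,3),(672,249)))):
    p=[onz(c,o[0]+u/k,o[1]+v/k,.01) for u,v in e]
    print('block',[np.degrees(np.arctan2(*(p[i]-p[i+1])[1::-1])).round(2) for i in(0,2)],np.mean(p,0))
rc=[onz(c1,240+200/3,130+152/3,.027),onz(c2,220+193/2,100+104/2,.027)];print('ring',rc)
m=(L0+R0)/2; go(m[0],m[1],.19,-28)
```

```text
(array([0.54611379, 0.16432389, 0.11980315]), [np.float64(7.112196211628196e-05), np.float64(7.112196211628946e-05)]) (array([0.51502071, 0.10744807, 0.1171748 ]), [np.float64(0.00020819283175626456), np.float64(0.00020819283175634273)])
[0.54618228 0.16415737 0.121     ] [0.51542828 0.10758337 0.121     ] 0.06439274183868106
yaw -28.528795774095613 mid [0.53080528 0.13587037 0.121     ]
block [np.float64(-28.42), np.float64(-27.55)] [0.54342309 0.12898502 0.01      ]
block [np.float64(-28.21), np.float64(-28.19)] [0.54324495 0.12936396 0.01      ]
ring [array([0.55421524, 0.12390208, 0.027     ]), array([0.55471948, 0.12344244, 0.027     ])]
t 2.8333 share [ 0.162 -0.013  0.011] turn -0.009
```

Call:
step_arm:
  plan:
    - [0.162, -0.013, 0, -0.006, 87.6]
    - [0.162, -0.013, 0.1, -0.006, 87.6]
    - [0.162, -0.013, 0.2, -0.006, 87.6]
    - [0.162, -0.013, 0.3, -0.006, 87.6]
    - [0.162, -0.013, 0.37, -0.006, 87.6]
    - [0.162, -0.013, 0.415, -0.006, 87.6]
    - [0.162, -0.013, 0.415, -0.006, 87.6]
  newtons: 30

```text
time_s: 3.42
tcp_pos: [0.5301, 0.1353, 0.0867]
eef_rot: [179.9, 0.1, -28.3]
contact_force: [0.2, -1.3, 0.0]
gripper_width: 0.0877
gripper_force: 0.0
```

```bash
python3 -c "
from h import *
cap('wrist','w3'); go(.5308,.1359,.088,-28.2)"
```

```text
t 3.4667 share [-0.    -0.001  0.   ] turn -0.001
```

View pics/w3.png

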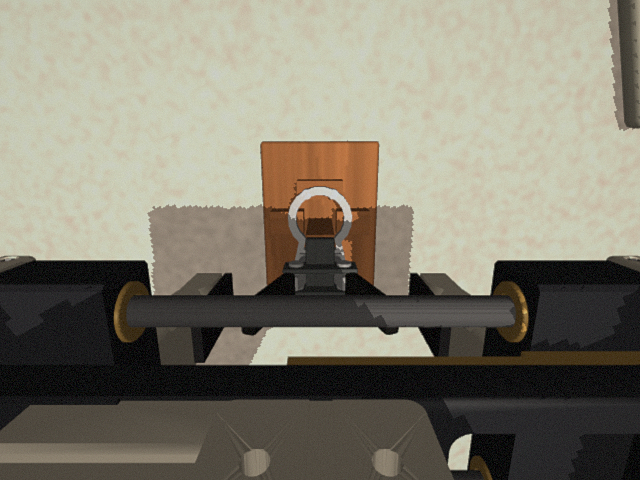

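Handles sit centred (cols 243/397) between the fingers (cols 232/410). Squeezing.

Call:
step_arm:
  plan:
    - [0, 0, 0, 0, 60]
    - [0, 0, 0, 0, 50]
    - [0, 0, 0, 0, 40]
    - [0, 0, 0, 0, 30]
    - [0, 0, 0, 0, 20]
    - [0, 0, 0, 0, 20]
    - [0, 0, 0, 0, 20]
    - [0, 0, 0, 0, 20]
    - [0, 0, 0, 0, 20]
    - [0, 0, 0, 0, 20]
  newtons: 35

```text
time_s: 4.3
tcp_pos: [0.5312, 0.1359, 0.0909]
eef_rot: [180.0, -0.2, -28.1]
contact_force: [-5.2, -5.8, 22.8]
gripper_width: 0.0313
gripper_force: 35.1
```

Call:
step_arm:
  plan:
    - [0, 0, -0.02, 0, 20]
    - [0, 0, -0.04, 0, 20]
    - [0, 0, -0.06, 0, 20]
    - [0, 0, -0.09, 0, 20]
    - [0, 0, -0.13, 0, 20]
    - [0, 0, -0.18, 0, 20]
    - [0, 0, -0.24, 0, 20]
    - [0, 0, -0.3, 0, 20]
    - [0, 0, -0.36, 0, 20]
    - [0, 0, -0.4, 0, 20]
    - [0, 0, -0.4, 0, 20]
    - [0, 0, -0.4, 0, 20]

```text
time_s: 5.3
tcp_pos: [0.5303, 0.1368, 0.1882]
eef_rot: [-179.9, -0.0, -28.2]
contact_force: [-0.6, -0.4, -2.4]
gripper_width: 0.0319
gripper_force: 34.9
```

Run:
```python
from h import *
import pickle
s,im=cap('wrist','w4'); pickle.dump(s,open('w4.pkl','wb')); print(s['tcp_pos'],s['eef_rot'],s['gripper_width'],s['contact_force'])
_,i2=cap('scene','s4')
o=np.zeros((360,800,3),np.uint8); o[:,:400]=cv2.resize(im[130:310,220:420],(400,360))
o[:,400:]=cv2.resize(i2[210:330,310:443],(400,360)); cv2.imwrite('pics/c2.png',o[:,:,::-1])
```

```text
[0.5303196  0.13681633 0.18816928] [-1.79935508e+02 -1.53919648e-02 -2.81905390e+01] 0.031892624168863515 [-0.56043997 -0.40966256 -2.35198403]
```

View pics/c2.png

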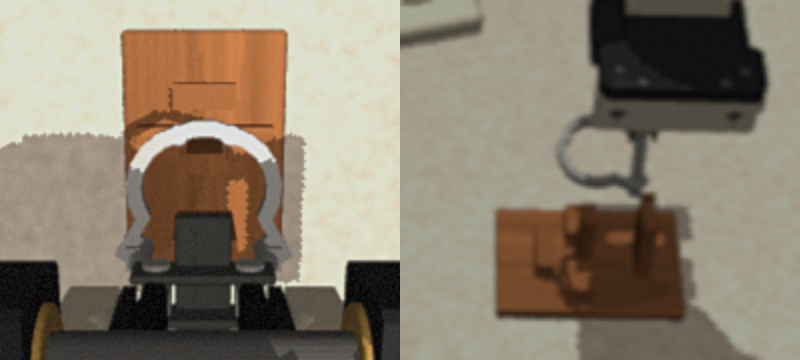

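The ring is spread, hooked on the tips and clear of the block (left crop: opening between cols 142–270). Now over to the stub.

Call:
step_arm:
  plan:
    - [0.02, 0.03, -0.05, 0, 20]
    - [0.06, 0.09, -0.05, 0, 20]
    - [0.12, 0.19, -0.05, 0, 20]
    - [0.19, 0.3, -0.05, 0, 20]
    - [0.26, 0.41, -0.05, 0, 20]
    - [0.33, 0.52, -0.05, 0, 20]
    - [0.4, 0.63, -0.05, 0, 20]
    - [0.47, 0.74, -0.05, 0, 20]
    - [0.53, 0.84, -0.05, 0, 20]
    - [0.58, 0.92, -0.05, 0, 20]
    - [0.61, 0.98, -0.05, 0, 20]
    - [0.62, 1, -0.05, 0, 20]

```text
time_s: 6.4
tcp_pos: [0.5479, -0.1592, 0.1988]
eef_rot: [179.9, 0.1, -28.3]
contact_force: [0.4, 0.4, -1.0]
gripper_width: 0.0318
gripper_force: 34.9
```

Call:
step_arm:
  plan:
    - [0, 0, 0, 0, 20]
    - [0, 0, 0, 0, 20]
    - [0, 0, 0, 0, 20]

```text
time_s: 6.65
tcp_pos: [0.5486, -0.1562, 0.1999]
eef_rot: [180.0, 0.0, -28.2]
contact_force: [0.5, -0.3, -1.9]
gripper_width: 0.0317
gripper_force: 34.9
```

Run:
```python
from h import *
import pickle
s,im=cap('wrist','w5'); pickle.dump(s,open('w5.pkl','wb')); print(s['tcp_pos'],s['eef_rot'],s['gripper_width'],s['contact_force'])
c=cam('wrist',s); print(proj(c,(.567,-.172,.1)))
_,i2=cap('scene','s5'); cap('top','t5')
print(proj(cam('scene'),(.567,-.172,.1)))
o=np.zeros((480,800,3),np.uint8); o[:,:400]=cv2.resize(im[120:310,241:399],(400,480))
o[:,400:]=cv2.resize(i2[120:240,240:340],(400,480)); cv2.imwrite('pics/c3.png',o[:,:,::-1])
```

```text
[ 0.54863861 -0.15621762  0.19987024] [ 1.79990047e+02  4.02010868e-02 -2.81607385e+01] 0.031723276130828634 [ 0.47491192 -0.28701653 -1.90013959]
(np.float64(328.51278013061034), np.float64(211.12479443197293))
(np.float64(293.83317781432487), np.float64(171.5019852277424))
```

View pics/c3.png

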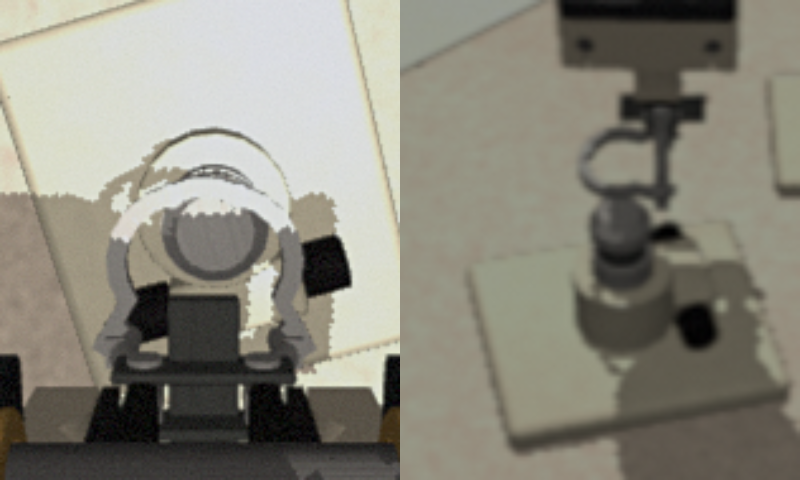

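Left crop: stub's top disc centred at about crop (215.5,232) → raw (326.1,211.8); ring opening centred at col ≈204.5 → raw 321.8, back outer edge at row ≈172 → raw 188. Right crop: ring above the stub, rows 127–197.

Run:
```python
from h import *
import pickle
s=pickle.load(open('w5.pkl','rb')); c=cam('wrist',s); T=T_tool(s); S=cam('scene')
# refine stub disc centre / ring from wrist image
g=cv2.cvtColor(cv2.imread('pics/w5.png'),cv2.COLOR_BGR2GRAY)
print('stub wrist',onz(c,326.1,211.8,.1))
for h in(.060,.064,.068):
    w=lambda x,y,z:(T@[x,y,z,1])[:3]
    print(h,'mid',np.round(proj(c,w(.02,0,h)),1),'back out bot/top, in top',[np.round(proj(c,w(x,0,z)),1)[1] for x,z in((.045,h+.003),(.045,h-.003),(.040,h-.003))],
     'widest outer cols',[np.round(proj(c,w(.02,y,h-.003)),1)[0] for y in(-.025,.025)],
     'scene',[np.round(proj(S,w(.02,y,h)),1) for y in(-.025,.025,0)],np.round(proj(S,w(.045,0,h)),1))
print('col profile 322 rows 180-216',g[180:216,322]); print('row 228',g[228,270:295],g[228,345:370])
print('row 212',g[212,296:312],g[212,340:356])
```

```text
stub wrist [ 0.56741279 -0.17011464  0.1       ]
0.06 mid [321.9 226.6] back out bot/top, in top [np.float64(187.9), np.float64(188.8), np.float64(196.7)] widest outer cols [np.float64(283.5), np.float64(360.3)] scene [array([294.2, 166.9]), array([295.5, 151.1]), array([294.9, 158.8])] [282.8 158.6]
0.064 mid [321.8 225.3] back out bot/top, in top [np.float64(187.3), np.float64(188.2), np.float64(196.0)] widest outer cols [np.float64(284.1), np.float64(359.6)] scene [array([294.3, 168.4]), array([295.6, 152.5]), array([294.9, 160.3])] [282.9 160.1]
0.068 mid [321.8 224.1] back out bot/top, in top [np.float64(186.8), np.float64(187.6), np.float64(195.3)] widest outer cols [np.float64(284.7), np.float64(359.0)] scene [array([294.3, 169.8]), array([295.6, 154. ]), array([295. , 161.8])] [283.  161.6]
col profile 322 rows 180-216 [222 221 222 225 224 129 102 208 125  98 178 222 222 221 220 221 221 219
 220 219 219 221 222 223 212 143 120 121 119 119 120 121 119 120 118 123]
row 228 [149 154 151 147 148 148 148 145 149 149 150 149 148 136 122 120 123 121
 122 123 120  67 142 157 156] [222 223 221 226 229 219 144  75 115 117 121 118 116 126 123  61  11  16
  14  16  17  17  16  24  11]
row 212 [132 141 145 154 147 150 147 145 132 111 106 110 108  85 100 127] [120  97  79  76  82  79  87 139 148 153 149 119 116 120 117 118]
```

Call:
step_arm:
  plan:
    - [0.017, 0.013, 0, 0, 20]
    - [0.017, 0.013, 0.03, 0, 20]
    - [0.017, 0.013, 0.06, 0, 20]
    - [0.017, 0.013, 0.09, 0, 20]
    - [0.017, 0.013, 0.09, 0, 20]
    - [0.017, 0.013, 0.09, 0, 20]

```text
time_s: 7.3
tcp_pos: [0.5504, -0.1618, 0.1769]
eef_rot: [179.9, 0.1, -28.2]
contact_force: [0.0, -0.6, -1.1]
gripper_width: 0.032
gripper_force: 34.9
```

Run:
```python
from h import *
import pickle
s,im=cap('wrist','w6'); pickle.dump(s,open('w6.pkl','wb')); print(s['tcp_pos'],s['eef_rot'],s['gripper_width'],s['contact_force'])
_,i2=cap('scene','s6')
o=np.zeros((480,800,3),np.uint8); o[:,:500]=cv2.resize(im[170:266,271:371],(500,480),interpolation=2)
o[:,500:]=cv2.resize(i2[140:220,265:315],(300,480),interpolation=2); cv2.imwrite('pics/c4.png',o[:,:,::-1])
```

```text
[ 0.55043687 -0.16183565  0.17685511] [ 1.79946159e+02  9.29444335e-02 -2.81916129e+01] 0.0319668518401985 [ 0.04451236 -0.63299953 -1.08696321]
```

View pics/c4.png

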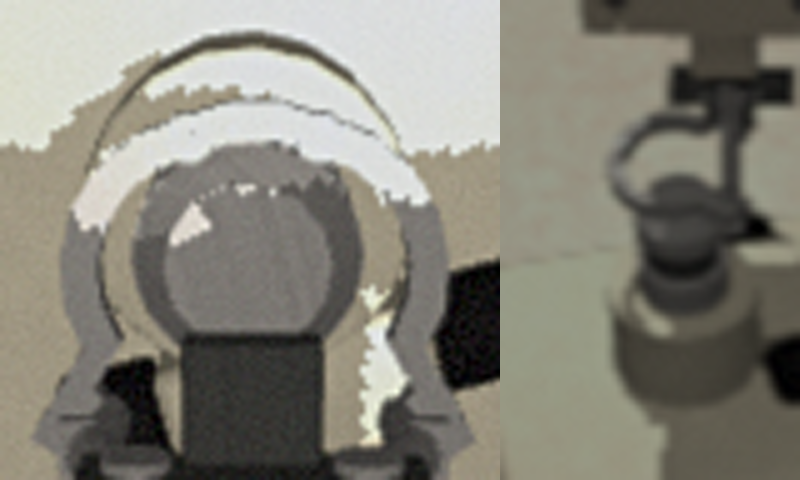

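Left crop: stub outer cols 133–361 (centre 247), flat top rows from ≈188; ring inner cols 103–408 (centre ≈254), back outer edge at row 100. Right crop: ring hangs round the stub's top edge, apparently level.

Run:
```python
from h import *
import pickle
s=pickle.load(open('w6.pkl','rb')); c=cam('wrist',s); T=np.linalg.inv(T_tool(s)); z0=s['tcp_pos'][2]
f=lambda u,v,z:((T@np.r_[onz(c,u,v,z),1])[:3]*1000).round(1)
q=lambda u,v,z:f(271+u/5,170+v/5,z)
print('flat back edge -12:',q(247,188,.1),'taper base back -17:',q(247,142,.092),'flat sides',q(163,265,.1),q(331,265,.1))
for h in(.062,.064,.066):
    z=z0-h+.003; print(h,'ring back outer',q(254,100,z),'inner sides',q(103,265,z),q(408,265,z),'outer sides',q(62,260,z),q(445,260,z))
```

```text
flat back edge -12: [30.  -1.  76.8] taper base back -17: [35.4 -1.  84.8] flat sides [ 19.  -12.9  76.8] [19.  10.9 76.8]
0.062 ring back outer [44.1 -0.1 58.9] inner sides [ 22.6 -19.8  58.9] [22.6 20.1 59. ] outer sides [ 23.3 -25.2  58.9] [23.3 24.9 59. ]
0.064 ring back outer [43.9 -0.1 60.9] inner sides [ 22.2 -20.   60.9] [22.2 20.3 61. ] outer sides [ 22.9 -25.4  60.9] [22.9 25.2 61. ]
0.066 ring back outer [43.7 -0.1 62.9] inner sides [ 21.8 -20.2  62.9] [21.8 20.5 63. ] outer sides [ 22.5 -25.6  62.9] [22.5 25.4 63. ]
```

Call:
step_arm:
  plan:
    - [-0.003, -0.004, 0, 0, 20]
    - [-0.003, -0.004, 0.015, 0, 20]
    - [-0.003, -0.004, 0.03, 0, 20]
    - [-0.003, -0.004, 0.045, 0, 20]
    - [-0.003, -0.004, 0.06, 0, 20]
    - [-0.003, -0.004, 0.075, 0, 20]
    - [-0.003, -0.004, 0.075, 0, 20]

```text
time_s: 7.98
tcp_pos: [0.5502, -0.1605, 0.1579]
eef_rot: [180.0, 0.1, -28.2]
contact_force: [-0.8, -0.0, -0.8]
gripper_width: 0.0314
gripper_force: 34.9
```

Call:
step_arm:
  plan:
    - [0, 0, 0.015, 0, 20]
    - [0, 0, 0.03, 0, 20]
    - [0, 0, 0.045, 0, 20]
    - [0, 0, 0.06, 0, 20]
    - [0, 0, 0.068, 0, 20]
    - [0, 0, 0.068, 0, 20]
    - [0, 0, 0.068, 0, 20]
    - [0, 0, 0.068, 0, 20]

```text
time_s: 8.65
tcp_pos: [0.551, -0.1606, 0.1422]
eef_rot: [-180.0, -0.0, -28.2]
contact_force: [-0.6, 0.2, -0.9]
gripper_width: 0.0321
gripper_force: 34.9
```

Run:
```python
from h import *
import pickle
s,im=cap('wrist','w7'); pickle.dump(s,open('w7.pkl','wb')); print(s['tcp_pos'],s['eef_rot'],s['gripper_width'],s['contact_force'],s['gripper_force'])
_,i2=cap('scene','s7')
o=np.zeros((480,800,3),np.uint8); o[:,:500]=cv2.resize(im[170:266,271:371],(500,480),interpolation=2)
o[:,500:]=cv2.resize(i2[150:230,270:320],(300,480),interpolation=2); cv2.imwrite('pics/c5.png',o[:,:,::-1])
S=cam('scene'); p=(T_tool(s)@[.0189,0,.064,1])[:3]
d=np.array([.8815,-.472,0])
print('scene crop: ring mid',[(np.array(proj(S,p+a*d))-[270,150])*6 for a in(0,.025)],'groove lip front',[((np.array(proj(S,np.r_[.567+.017*np.cos(b),-.171+.017*np.sin(b),z]))-[270,150])*6).round() for b in[np.arctan2(-.171+0,0)*0+.3] for z in(.1,.084,.077,.070,.056)])
```

```text
[ 0.55096979 -0.16062411  0.14223566] [-1.79995471e+02 -1.59801312e-02 -2.81865402e+01] 0.032088321648573816 [-0.56771744  0.21266557 -0.85099649] 34.93161678314209
scene crop: ring mid [array([146.13558637, 178.66993856]), array([ 77.14733904, 177.26378537])] groove lip front [array([109., 153.]), array([110., 186.]), array([111., 201.]), array([112., 215.]), array([113., 243.])]
```

View pics/c5.png

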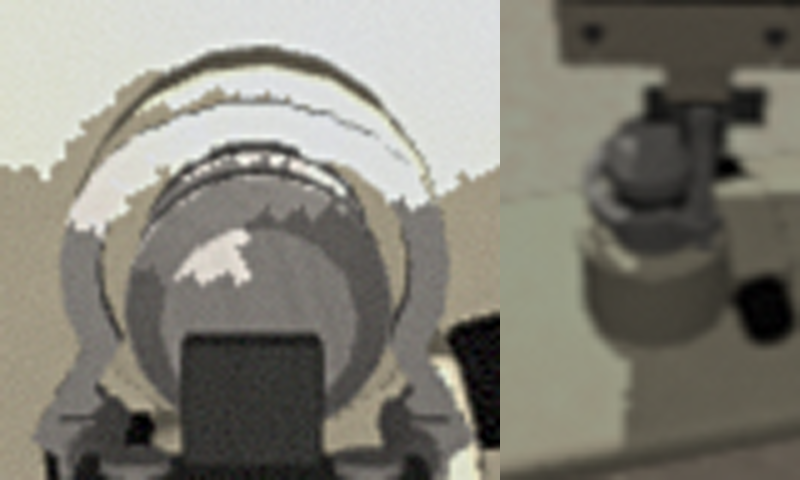

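Ring now encircles the stub; stub cols 126–392 (centre ≈258.5), ring inner centre ≈254; forces near zero. Right crop: near arm's lower edge at row ≈248, dark groove just above the ring.

Run:
```python
from h import *
import pickle
s=pickle.load(open('w7.pkl','rb')); c=cam('wrist',s); Tt=T_tool(s); T=np.linalg.inv(Tt)
q=lambda u,v,z:((T@np.r_[onz(c,271+u/5,170+v/5,z),1])[:3]*1000).round(1)
print('flat back',q(258,230,.1),'taper back',q(258,170,.092),'sides',q(159,310,.1),q(357,310,.1),'outer',q(126,300,.092),q(392,300,.092))
S=cam('scene'); a=np.linspace(0,2*np.pi,120)
sp=lambda P:(np.array([proj(S,p) for p in P])-[270,150])*6
for h in(.060,.064,.068):
    P=lambda R,z:sp([(Tt@[.0189+R*np.cos(t),R*np.sin(t),z,1])[:3] for t in a])
    print(h,'ring bottom row',P(.025,h+.003)[:,1].max().round(),'left col',(500+P(.025,h)[:,0].min()).round(),'inner near row top',P(.02,h-.003)[:,1].max().round())
C=lambda R,z:sp([np.array([.5674+R*np.cos(t),-.171+R*np.sin(t),z]) for t in a])
for R,z in((.012,.1),(.017,.092),(.017,.084),(.0135,.077),(.028,.056)): print(R,z,'rows',C(R,z)[:,1].min().round(),C(R,z)[:,1].max().round(),'cols',C(R,z)[:,0].min().round()+500,C(R,z)[:,0].max().round()+500)
g=cv2.cvtColor(cv2.imread('pics/s7.png'),6)
for u in(293,295,297): print(u,list(zip(range(165,212),g[165:212,u])))
```

```text
flat back [30.2  0.4 42.2] taper back [36.3  0.4 50.2] sides [ 20.4 -11.6  42.2] [20.4 12.4 42.2] outer [ 19.8 -16.2  50.2] [19.9 17.4 50.2]
0.06 ring bottom row 225.0 left col 576.0 inner near row top 203.0
0.064 ring bottom row 233.0 left col 577.0 inner near row top 211.0
0.068 ring bottom row 241.0 left col 578.0 inner near row top 219.0
0.012 0.1 rows 109.0 154.0 cols 610.0 677.0
0.017 0.092 rows 116.0 180.0 cols 596.0 691.0
0.017 0.084 rows 132.0 197.0 cols 597.0 692.0
0.0135 0.077 rows 153.0 204.0 cols 608.0 682.0
0.028 0.056 rows 169.0 274.0 cols 571.0 723.0
293 [(165, np.uint8(117)), (166, np.uint8(116)), (167, np.uint8(118)), (168, np.uint8(110)), (169, np.uint8(76)), (170, np.uint8(60)), (171, np.uint8(67)), (172, np.uint8(69)), (173, np.uint8(74)), (174, np.uint8(73)), (175, np.uint8(72)), (176, np.uint8(69)), (177, np.uint8(69)), (178, np.uint8(69)), (179, np.uint8(70)), (180, np.uint8(63)), (181, np.uint8(54)), (182, np.uint8(48)), (183, np.uint8(33)), (184, np.uint8(27)), (185, np.uint8(47)), (186, np.uint8(62)), (187, np.uint8(57)), (188, np.uint8(52)), (189, np.uint8
[... 1752 characters left out ...]
8(68)), (179, np.uint8(64)), (180, np.uint8(58)), (181, np.uint8(51)), (182, np.uint8(46)), (183, np.uint8(31)), (184, np.uint8(39)), (185, np.uint8(63)), (186, np.uint8(61)), (187, np.uint8(51)), (188, np.uint8(50)), (189, np.uint8(49)), (190, np.uint8(50)), (191, np.uint8(53)), (192, np.uint8(70)), (193, np.uint8(89)), (194, np.uint8(91)), (195, np.uint8(88)), (196, np.uint8(78)), (197, np.uint8(68)), (198, np.uint8(68)), (199, np.uint8(67)), (200, np.uint8(68)), (201, np.uint8(66)), (202, np.uint8(67)), (203, np.uint8(66)), (204, np.uint8(66)), (205, np.uint8(65)), (206, np.uint8(65)), (207, np.uint8(73)), (208, np.uint8(91)), (209, np.uint8(95)), (210, np.uint8(94)), (211, np.uint8(93))]
```

Run:
```python
from h import *
import pickle
S=cam('scene'); a=np.linspace(-1.3,1.3,400)
for n,k in(('5','w5'),('4','w4')):
    Tt=T_tool(pickle.load(open(k+'.pkl','rb'))); g=cv2.cvtColor(cv2.imread(f'pics/s{n}.png'),6)
    for h in(.060,.064,.068):
        r_=[]
        for dz in(-.003,.003):
            P=np.array([proj(S,(Tt@[.0189+.025*np.cos(t),.025*np.sin(t),h+dz,1])[:3]) for t in a])
            um=P[:,0].min()
            r_.append([[np.interp(u,*(P[m][np.argsort(P[m][:,0])].T)).round(1) for m in(P[:,1]<P[P[:,0].argmin(),1],P[:,1]>=P[P[:,0].argmin(),1])] for u in(np.round(um)+4,np.round(um)+8)])
        print(n,h,'col0',round(um,1),'topface',r_[0],'underside',r_[1])
    u0=int(round(um)); 
    for u in(u0+4,u0+8): print(u,int(r_[0][0][0])-6,g[int(r_[0][0][0])-6:int(r_[0][0][0])+26,u].tolist())
```

```text
5 0.06 col0 283.4 topface [[np.float64(152.3), np.float64(163.7)], [np.float64(150.5), np.float64(165.3)]] underside [[np.float64(154.6), np.float64(165.9)], [np.float64(152.8), np.float64(167.5)]]
5 0.064 col0 283.5 topface [[np.float64(153.8), np.float64(165.2)], [np.float64(152.0), np.float64(166.8)]] underside [[np.float64(156.1), np.float64(167.3)], [np.float64(154.3), np.float64(169.0)]]
5 0.068 col0 283.6 topface [[np.float64(155.3), np.float64(166.6)], [np.float64(153.5), np.float64(168.2)]] underside [[np.float64(157.0), np.float64(169.3)], [np.float64(155.5), np.float64(170.6)]]
288 149 [147, 146, 145, 141, 132, 113, 95, 85, 89, 100, 120, 142, 143, 136, 136, 125, 109, 79, 72, 111, 144, 148, 139, 119, 90, 72, 67, 68, 72, 72, 69, 80]
292 149 [145, 145, 133, 88, 58, 57, 98, 139, 148, 146, 148, 147, 147, 148, 150, 150, 137, 89, 57, 49, 65, 88, 90, 84, 92, 95, 88, 80, 81, 86, 85, 72]
4 0.06 col0 361.2 topface [[np.float64(249.8), np.float64(264.5)], [np.float64(247.6), np.float64(267.2)]] underside [[np.float64(251.7), np.float64(266.8)], [np.float64(249.6), np.float64(269.4)]]
4 0.064 col0 361.1 topface [[np.float64(251.0), np.float64(266.0)], [np.float64(248.9), np.float64(268.7)]] underside [[np.float64(253.0), np.float64(268.4)], [np.float64(250.9), np.float64(270.9)]]
4 0.068 col0 360.9 topface [[np.float64(252.3), np.float64(267.6)], [np.float64(250.2), np.float64(270.2)]] underside [[np.float64(254.2), np.float64(269.9)], [np.float64(252.3), np.float64(272.3)]]
365 246 [156, 157, 159, 160, 157, 144, 133, 129, 130, 130, 114, 106, 119, 139, 142, 142, 141, 136, 128, 112, 96, 85, 101, 136, 157, 161, 159, 159, 160, 160, 161, 153]
369 246 [154, 155, 142, 113, 90, 85, 74, 107, 150, 161, 158, 158, 158, 157, 153, 153, 155, 156, 157, 157, 148, 134, 120, 91, 70, 110, 153, 163, 163, 161, 160, 145]
```

Call:
step_arm:
  plan:
    - [0, 0, 0.004, 0, 20]
    - [0, 0, 0.004, 0, 20]
    - [0, 0, 0.004, 0, 20]
    - [0, 0, 0.004, 0, 20]

```text
time_s: 9.08
tcp_pos: [0.5508, -0.1606, 0.1411]
eef_rot: [-180.0, -0.0, -28.2]
contact_force: [0.2, -0.4, -2.1]
gripper_width: 0.0318
gripper_force: 34.9
```

Run:
```python
from h import *
s=r.get_state(); print(s['tcp_pos'],s['contact_force'],s['gripper_force'],s['gripper_width'])
print(workorder.close_job())
```

```text
[ 0.55084812 -0.16060685  0.14108812] [ 0.19020916 -0.37123994 -2.06637509] 34.93148982524872 0.03175637184533362
the job is handed in; nothing more can be done
None
```

The job is handed in at about 9 s with the spread ring held round the stub, by my measurements within about 1 mm of the axis and about 2 mm of groove height, at 35 N grip and with no sign of leaning on the column; the hand-in returned no verdict.

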